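Fit and lock the grinding disc of a pigment mill

TASK

Pick up the white grinding disc by its sprung black handle, set it upright into the round well of the pigment mill, and turn it under light pressure, never forcing it, until its tongue drops into the drive hub and the disc is fully home. Then slide the red-knobbed locking bolt all the way in over the edge of the disc and let go, leaving the paints, brushes and other things on the table where they are.

Things in the scene. Friction and masses are not known exactly. Their poses are not given: they have to be found in the camera images.
- mill: bench pigment mill, fixed: a blue box with a white deck, 150 (its x) by 210 (its y) by 100 tall. Origin on the vertical axis of its round well, at table height; z up. The box spans x -75 to +75, y -85 to +125; the locking bolt is on the +y side
- well (a point): centre of the well's mouth, level with the deck (100 above the table). The well is 69 across and 30 deep, its mouth bevelled 3
- drive (a point): centre of the top of the brass drive hub in the well, 20 below the deck: four flat blocks leaving a cross of two slots at right angles, 10.5 wide, 10 deep, open at the ends. The hub's turn angle is different each time and NOT reported (this point keeps the mill's axes); seen from above only roughly. Geared: a light rub does not turn it, about 0.6 N m does
- disc: loose grinding disc, about 280 g with handle: white ceramic, 66 across, 18 thick, lower edge bevelled 3. Origin at the centre of its underside, z up. It waits on the rest, origin 16 above the table. With its tongue on top of the hub blocks its top stands 6 above the deck (origin at 88); fully home its underside lies on the blocks, its top 2 below the deck (origin at 80)
- tongue (a point): middle of the lower face of the brass tongue under the disc, 8 below the disc's origin; 46 long along the disc's x, 8 wide. It fits either hub slot either way round, within about 3 degrees, so a quarter turn always finds one
- handle (a point): centre of the disc's black handle block, 44 along the disc's x, 24 along its y, 30 tall; 47 above the disc's origin when not pressed. Grip it across the 24. It turns with the disc but is sprung: it slides down the stem towards the disc by up to 10, from 2 N at the start to 6 N at the end of travel, then it is rigid
- rest: dark wooden ring with a floor on which the disc waits, fixed, 78 across, 58 inside, 16 tall; origin at the centre of its underside
- bolt_knob (a point): centre of the red knob of the locking bolt on the deck: 18 along the mill's x, 14 along its y, 30 tall, top 137 above the table. Under it a steel plate 24 wide, 1.5 to 7.5 above the deck, its front end 43 from the knob's centre on the well's side, between two guide strips 11 high
- bolt (a joint): travel of the locking bolt in m: 0 fully open, growing as it slides along the mill's -y towards the well, 0.024 at its stop, where the plate covers 15 mm of the disc's edge. Stays where it is left, slides at about 2 N. A disc that is not fully home stands in its way
- jar_ochre: bystander, to be left alone: paint jar with a yellow lid, 60 across, 85 tall; origin at the centre of its underside
- jar_blue: bystander, to be left alone: paint jar with a blue lid, 60 across, 85 tall; origin at the centre of its underside
- tin: bystander, to be left alone: paint tin with a red band, 74 across, 100 tall; origin at the centre of its underside
- brush_pot: bystander, to be left alone: terracotta pot full of brushes, 76 across, about 250 tall; origin at the centre of its underside
- bowl: bystander, to be left alone: empty white mixing bowl, 100 across, 45 tall; origin at the centre of its underside
- brush: bystander, to be left alone: paint brush lying on the table
- knife: bystander, to be left alone: spatula (palette knife) lying on the table
Mind the look-alikes: they are no part of the job. What is shaped like the disc but green is not meant.

How it is judged:
By the outcome, as a careful person would: the job done as asked, in the order asked, and still so for the second after the job is handed in, with the robot touching nothing.
It also fails if it takes over 70 s, if anything falls off the work surface, if the arm or the gripper's body presses on something with over 40 N, if the wrist force passes 120 N, or if a joint passes its speed limit or range.

ROBOT

A 7-joint arm with a two-finger parallel gripper is mounted at the origin on the work surface. World frame = base frame: x ahead of the robot, y to its left, z up, the work surface at z = 0. Lengths are in m, angles in degrees, forces in N, time in s.
With the tool pointing down it reaches from about 0.4 to 0.925 m from the base axis. Payload 4.1 kg.
Tool frame: the origin (TCP) lies between the finger pads; the fingertips stand ahead of it and the grasp point (between the pads) is the TCP (bot.finger_overhang is the z of the fingertips in the tool frame, in m); z points along the fingers, y is the direction in which the jaws open and shut (so a half turn about z gives the same grasp; the last joint's range is limited). The gripper opens to 85 mm and grips with 20 to 120 N. Pads are 22 mm wide; open, the fingers measure 114 mm over their backs; the gripper's body (76 mm by 85 mm) begins 54 mm behind the grasp point. The pads swing forward as they close: fully open they stand 13 mm farther back than shut.
Start: joints at [66.349, 22.827, 2.584, 88.041, -1.071, 69.15, -2.905], TCP at [0.201, -0.618, 0.25] pointing down, gripper open.
Joint ranges: [-161.44, 161.44], [-28.35, 127.94], [-78.24, 83.42], [0, 140.83], [-78.03, 258.03], [13.02, 114.36], [-168.23, 168.23]. Speed limits (degrees/s): [147.25, 147.25, 180, 180, 180, 180, 180].

INTERFACE

Orientations are given as a 3x3 rotation matrix whose columns are the frame's x, y, z axes.
In Python, from station import bot, monitor, vision, ticket gives the robot as it stands. Calls block until the motion is done:
- bot.reach(position, orientation): joint-space move of the TCP to a pose.
- bot.movel(position, frame=None, v=0.15): straight line of the TCP; frame=None keeps the orientation; v is the mean speed in m/s.
- bot.move_joints(angles): joint-space move.
- bot.open_jaws() and bot.close(): open the fingers fully, or close them until they stop; the grip force is fixed at half the most.
- bot.dwell(seconds).
- bot.ik(position, orientation): joint angles nearest the present ones, or None.
- monitor.sense(): the state.
- vision.grab_frame(name): name is "side" or "top" or "wrist"; returns the picture (480x640x3 uint8, red, green, blue); there is no depth.
- vision.camera_model(name): a dict with "K" (3x3 intrinsics, pixels), "cam_to_world" (4x4, takes a point from camera to world coordinates); the wrist camera has in their place "T_tool_cam" (4x4, takes a point from camera to tool coordinates, whose origin is the TCP and whose axes are the flange's). Camera axes: x right, y down, z forward; pixel columns grow to the right and rows downward; lengths in m; the calibration is good to about 2 mm. A picture is of the moment at which its call begins: read the wrist's pose just before it. camera_model takes no time and is no camera call.
A pose or a line that the arm cannot do raises bot.Unreachable and nothing moves.
- ticket.close_job(): hands the job in, once; it reports no verdict.
The state is a dict: "t": time; "joint_pos": joint angles; "qvel": joint speeds; "joint_torque": joint torques, N m; "ee_pos": TCP position; "tcp_rot": TCP orientation; "wrist_force": force on the tool from outside, world axes, zero at the start; "wrist_torque": the same for the moment, N m; "grip_width": opening from 0.0 (shut) to 1.0 (fully open).
Only numpy, scipy, OpenCV 4.12 (cv2) and the standard library are available. Lean on these libraries where they do the work, as an engineer would, in place of code of your own. Each camera call takes 0.05 s, during which the arm holds its last target.

## Working session

There is one attempt and no reset: what is moved stays moved. The work goes in short steps, each a Python script; the robot and the scene stay as the last script left them, time stands still between calls to the robot, and variables do not carry over. Pictures are saved under pics/ and viewed, and the job is handed in when it is done.

```bash
ls; mkdir -p pics
python3 - <<'E'
from station import bot, monitor, vision, ticket
import cv2, numpy as np
np.set_printoptions(precision=4,suppress=True)
for n in ["side","top","wrist"]:
    im=vision.grab_frame(n); cv2.imwrite(f"pics/{n}0.png",im[:,:,::-1])
    m=vision.camera_model(n); print(n,[ (k,np.array(v)) for k,v in m.items()])
print(monitor.sense(), bot.finger_overhang)
E
```

```text
pics
side [('K', array([[485.3071,   0.    , 316.6737],
       [  0.    , 485.3071, 240.179 ],
       [  0.    ,   0.    ,   1.    ]])), ('cam_to_world', array([[-0.8857, -0.2292,  0.4038,  0.0989],
       [-0.4641,  0.4633, -0.755 ,  0.9081],
       [-0.014 , -0.8561, -0.5167,  0.6957],
       [ 0.    ,  0.    ,  0.    ,  1.    ]]))]
top [('K', array([[441.5787,   0.    , 323.0529],
       [  0.    , 441.5787, 236.7047],
       [  0.    ,   0.    ,   1.    ]])), ('cam_to_world', array([[ 0.0152, -0.989 ,  0.1472,  0.3718],
       [-0.9999, -0.0151,  0.0016,  0.0525],
       [ 0.0006, -0.1472, -0.9891,  1.3292],
       [ 0.    ,  0.    ,  0.    ,  1.    ]]))]
wrist [('K', array([[383.2451,   0.    , 321.0885],
       [  0.    , 383.2451, 243.1233],
       [  0.    ,   0.    ,   1.    ]])), ('T_tool_cam', array([[-0.0003, -0.9661, -0.2583,  0.0653],
       [ 1.    , -0.0002, -0.0004,  0.0007],
       [ 0.0003, -0.2583,  0.9661, -0.1222],
       [ 0.    ,  0.    ,  0.    ,  1.    ]]))]
{'t': 0.15, 'joint_pos': array([66.3474, 22.8623,  2.5819, 88.0961, -1.0718, 69.1521, -2.9065]), 'qvel': array([ 0.0305, -0.1698,  0.0967, -0.2059, -0.0518,  0.0546, -0.0741]), 'joint_torque': array([  0.0022, -47.5558,   1.3671, -25.4512,   0.0119,   0.0065,
         0.    ]), 'ee_pos': array([ 0.2005, -0.6178,  0.2495]), 'tcp_rot': array([[ 0.9511,  0.3087, -0.0006],
       [ 0.3087, -0.9511,  0.0014],
       [-0.0001, -0.0015, -1.    ]]), 'wrist_force': array([-0.0967,  0.213 ,  0.6049]), 'wrist_torque': array([-0.0196,  0.0108,  0.0106]), 'grip_width': 1.0006163032515583} 0.019
```

View pics/top0.png

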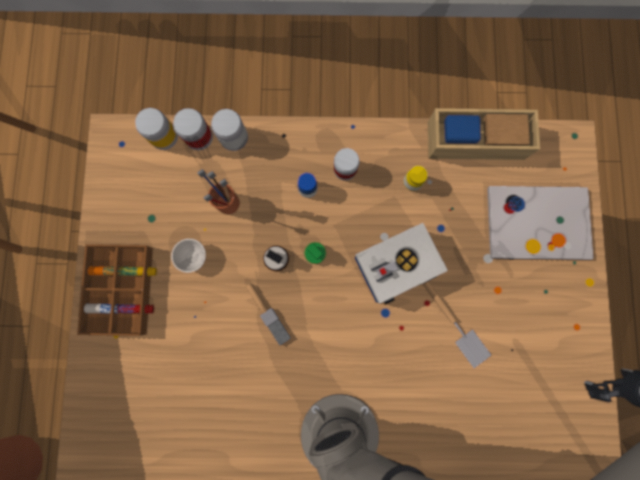

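View pics/side0.png

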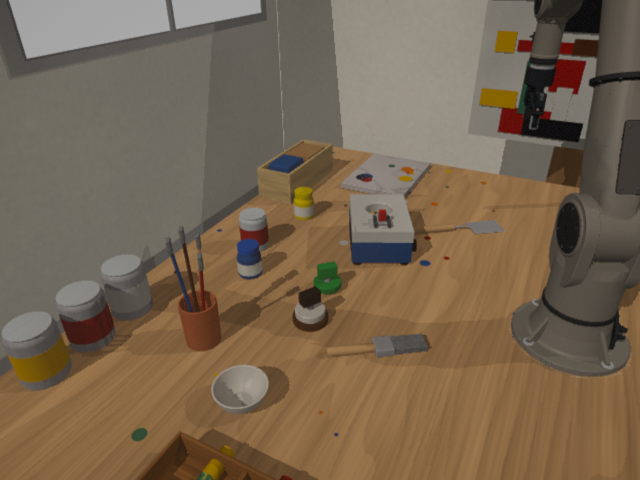

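Run:
```python
import cv2
im=cv2.imread("pics/top0.png")
cv2.imwrite("pics/top0a.png",cv2.resize(im[225:310,245:345],None,fx=7,fy=7,interpolation=cv2.INTER_CUBIC))
cv2.imwrite("pics/top0b.png",cv2.resize(im[215:310,345:455],None,fx=6,fy=6,interpolation=cv2.INTER_CUBIC))
```

```text
(no output)
```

View pics/top0a.png

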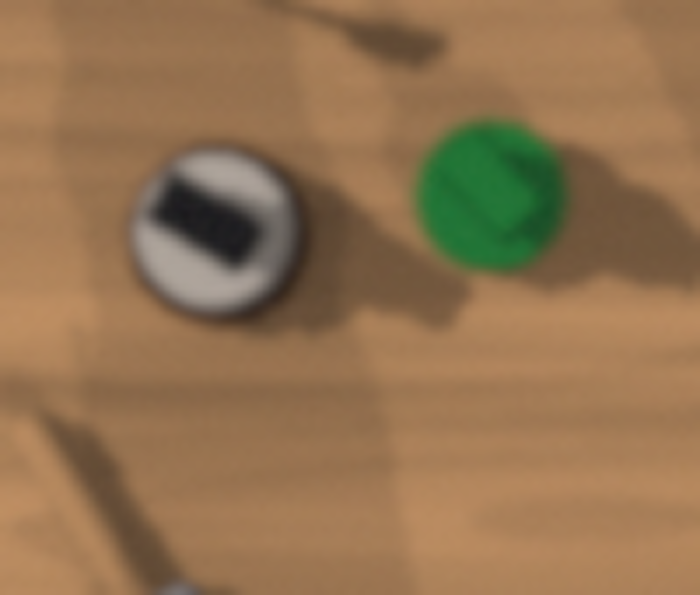

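View pics/top0b.png

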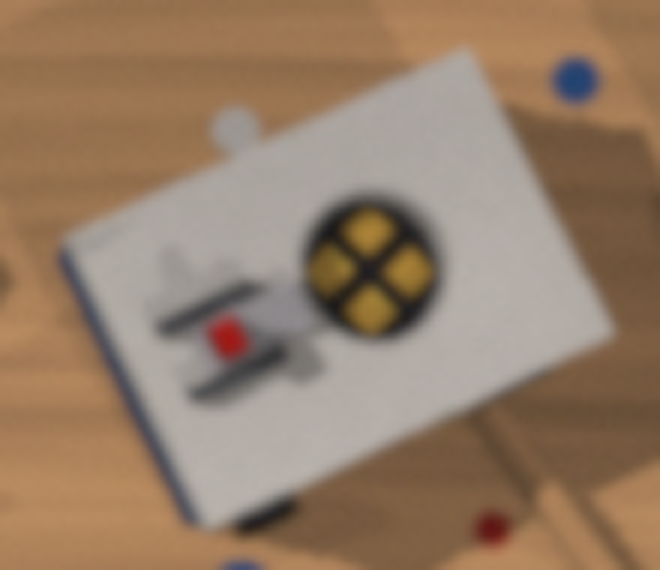

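```bash
cat > h.py <<'E'
from station import bot, monitor, vision, ticket
import cv2, numpy as np
np.set_printoptions(precision=4,suppress=True)
def ray(name,uv,z,T=None):
    m=vision.camera_model(name); K=np.array(m["K"])
    T=np.array(m["cam_to_world"]) if T is None else T
    d=T[:3,:3]@np.linalg.solve(K,[uv[0],uv[1],1.]); o=T[:3,3]
    return o+d*(z-o[2])/d[2]
def wT(s):
    A=np.eye(4);A[:3,:3]=s["tcp_rot"];A[:3,3]=s["ee_pos"]
    return A@np.array(vision.camera_model("wrist")["T_tool_cam"])
def down(a): # tool x axis at yaw a deg, z down
    c,s=np.cos(np.radians(a)),np.sin(np.radians(a))
    return np.array([[c,s,0],[s,-c,0],[0,0,-1.]])
def snap(name,fn):
    s=monitor.sense(); im=vision.grab_frame(name); cv2.imwrite("pics/"+fn+".png",im[:,:,::-1]); 
    return s,im
def st():
    s=monitor.sense(); R=s["tcp_rot"]
    print("t%.2f"%s["t"],s["ee_pos"],"yaw%.2f"%np.degrees(np.arctan2(R[1,0],R[0,0])),"F",s["wrist_force"],"M",s["wrist_torque"],"g%.3f"%s["grip_width"],"j7 %.1f"%s["joint_pos"][6]); return s
E
python3 - <<'E'
from h import *
a=ray("top",(274.7,256.7),.078);print("handle",a, "disc",ray("top",(275.7,257.9),.034))
w=ray("top",(407,259.3),.1);k=ray("top",(383.3,271.7),.137);print("well",w,"knob",k, "d",np.linalg.norm((k-w)[:2]), np.degrees(np.arctan2(*(k-w)[[1,0]])))
# handle corners
for c in [(178,180),(265,225),(238,268),(150,215)]: print(ray("top",(245+c[0]/7,225+c[1]/7),.078))
for c in [(465,48),(612,330),(190,525),(65,245)]: print("deck",ray("top",(345+c[0]/6,215+c[1]/6),.1))
for p in (a,w):
  for y in range(-180,180,30):
    q=bot.ik([p[0],p[1],.25],down(y)); print(y,None if q is None else np.array(q))
E
```

```text
handle [0.4984 0.1913 0.078 ] disc [0.4993 0.1931 0.034 ]
well [ 0.4945 -0.1809  0.1   ] knob [ 0.4562 -0.1095  0.137 ] d 0.08099770622443836 118.17566901896082
[0.5153 0.204  0.078 ]
[0.4975 0.168  0.078 ]
[0.4798 0.1785 0.078 ]
[0.5008 0.2149 0.078 ]
deck [ 0.5982 -0.2261  0.1   ]
deck [ 0.4663 -0.2919  0.1   ]
deck [ 0.3738 -0.0959  0.1   ]
deck [ 0.502 -0.038  0.1  ]
-180 [ 25.0707  19.4167 -62.0129 102.7447  18.3417  68.8863  47.6604]
-150 [ 27.6752  21.0401 -66.0649 102.6997  20.4828  69.6792  75.7188]
-120 [ 27.6752  21.0401 -66.0649 102.6997  20.4828  69.6792 105.7188]
-90 [ 27.6752  21.0401 -66.0649 102.6997  20.4828  69.6792 135.7188]
-60 [ -80.7935   25.9183   73.034   105.115   -26.5949   69.0433 -149.3784]
-30 [  23.1842   18.4445  -59.2388  102.7788   16.9984   68.4301 -161.1227]
0 [  21.1502   17.5401  -56.3599  102.817    15.6985   68.0179 -129.9461]
30 [  21.55     17.7077  -56.9179  102.8094   15.9434   68.0934 -100.1677]
60 [ 23.5307  18.6125 -59.7401 102.7724  17.2343  68.508  -71.3363]
90 [ 24.3386  19.0221 -60.9229 102.7578  17.8027  68.6995 -41.8511]
120 [ 25.0
[... 274 characters left out ...]
 69.4078  19.9358 -66.0629 103.6136  19.4784  69.1622 147.5138]
-90 [  18.9441   10.2781   -3.9903  104.7657    0.7851   64.9826 -165.3144]
-60 [  22.2173   10.3694   -7.718   104.6805    1.5277   65.0498 -136.0208]
-30 [  24.9944   10.4774  -10.8853  104.6084    2.1695   65.1143 -106.6269]
0 [ 28.2383  10.6404 -14.5933 104.5246   2.9376  65.1995 -77.3477]
30 [ 30.8194  10.8001 -17.5529 104.4585   3.567   65.2755 -47.9347]
60 [ 34.7144  11.0954 -22.0396 104.3598   4.5551  65.4062 -18.8508]
90 [ 38.6225  11.4646 -26.5747 104.2627   5.6051  65.5603  10.1818]
120 [ 41.2437  11.7585 -29.6406 104.1988   6.3499  65.679   39.4985]
150 [ 43.0017  11.9788 -31.7099 104.1566   6.871   65.7668  69.0215]
```

Run:
```python
from h import *
bot.reach([.4945,-.1809,.30],down(62)); s=st(); print(s["joint_pos"])
s,im=snap("wrist","w_mill")
```

```text
t2.07 [ 0.494  -0.1827  0.2997] yaw61.82 F [0.5365 0.2772 0.9489] M [-0.0419  0.0628 -0.004 ] g0.999 j7 -15.9
[ 35.0253   8.9531 -21.8545 100.3743   3.5367  71.3657 -15.8974]
```

View pics/w_mill.png

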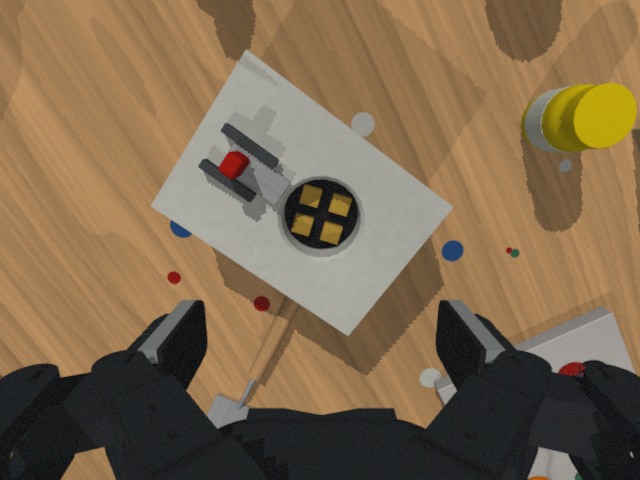

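Run:
```python
import cv2
im=cv2.imread("pics/w_mill.png")
cv2.imwrite("pics/w_mill_a.png",cv2.resize(im[165:265,270:370],None,fx=6,fy=6,interpolation=cv2.INTER_CUBIC))
cv2.imwrite("pics/w_mill_b.png",cv2.resize(im[110:220,190:310],None,fx=5,fy=5,interpolation=cv2.INTER_CUBIC))
```

```text
(no output)
```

View pics/w_mill_a.png

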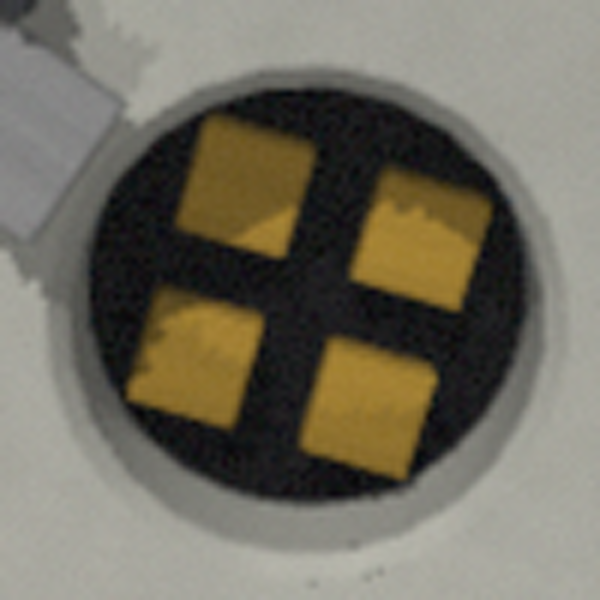

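View pics/w_mill_b.png

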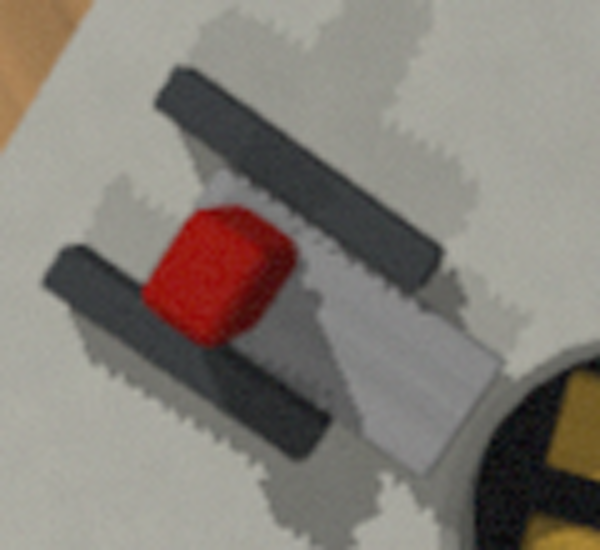

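Run:
```python
from h import *
s=monitor.sense(); T=wT(s)
A=lambda c,z: ray("wrist",(270+(c[0]-2.5)/6,165+(c[1]-2.5)/6),z,T)
B=lambda c,z: ray("wrist",(190+(c[0]-2)/5,110+(c[1]-2)/5),z,T)
print("rim",A((306,306),.1))
o=[A(c,.08) for c in [(210,115),(492,205),(405,480),(128,400)]]; print("hub",np.mean(o,0),[np.degrees(np.arctan2(*(o[(i+1)%4]-o[i])[[1,0]]))%90 for i in range(4)],[np.linalg.norm(o[i]-o[i-1]) for i in range(4)])
# rim horizontal extents
print([A(c,.1) for c in [(48,306),(565,306),(306,62),(306,550)]])
k=[B(c,.137) for c in [(203,212),(258,225),(212,333),(145,290)]]
print("knob top corners",k)
p=[B(c,.1075) for c in [(500,362),(425,475)]];print("plate",p,np.mean(p,0))
D=[ray("wrist",c,.1,T) for c in [(247,49),(452,208),(349,336),(152,206)]]; print("deck",D,[np.linalg.norm(D[i]-D[i-1]) for i in range(4)])
```

```text
rim [ 0.4954 -0.1799  0.1   ]
hub [ 0.4941 -0.183   0.08  ] [np.float64(44.15928506037874), np.float64(45.40177339150145), np.float64(45.216287448219504), np.float64(45.08009025811403)] [np.float64(0.04515752624096728), np.float64(0.04402029517565377), np.float64(0.04434558312951711), np.float64(0.044263709437594195)]
[array([ 0.463 , -0.1626,  0.1   ]), array([ 0.5278, -0.1973,  0.1   ]), array([ 0.5116, -0.1497,  0.1   ]), array([ 0.4782, -0.2119,  0.1   ])]
knob top corners [array([ 0.4632, -0.1017,  0.137 ]), array([ 0.4693, -0.107 ,  0.137 ]), array([ 0.4553, -0.117 ,  0.137 ]), array([ 0.4499, -0.1071,  0.137 ])]
plate [array([ 0.4869, -0.1423,  0.1075]), array([ 0.4669, -0.1526,  0.1075])] [ 0.4769 -0.1474  0.1075]
deck [array([ 0.5069, -0.0391,  0.1   ]), array([ 0.5967, -0.2268,  0.1   ]), array([ 0.4649, -0.2926,  0.1   ]), array([ 0.3733, -0.1052,  0.1   ])] [np.float64(0.14908813719787412), np.float64(0.20804573746347907), np.float64(0.14731038337560756), np.float64(0.2086343257008746)]
```

Run:
```python
from h import *
bot.reach([.495,.03,.30],down(62))
bot.reach([.499,.192,.28],down(62)); s=st(); print(s["joint_pos"])
s,im=snap("wrist","w_disc")
cv2.imwrite("pics/w_disc_a.png",cv2.resize(im[130:290,220:420,::-1],None,fx=4,fy=4,interpolation=cv2.INTER_CUBIC))
```

```text
t3.66 [0.4999 0.19   0.2796] yaw61.84 F [ 0.5647 -0.4512 -0.0654] M [-0.0345  0.0049  0.0291] g1.001 j7 -61.2
[  8.0449  12.4043 -38.9045 100.6703   8.3101  69.8734 -61.2442]
```

View pics/w_disc.png

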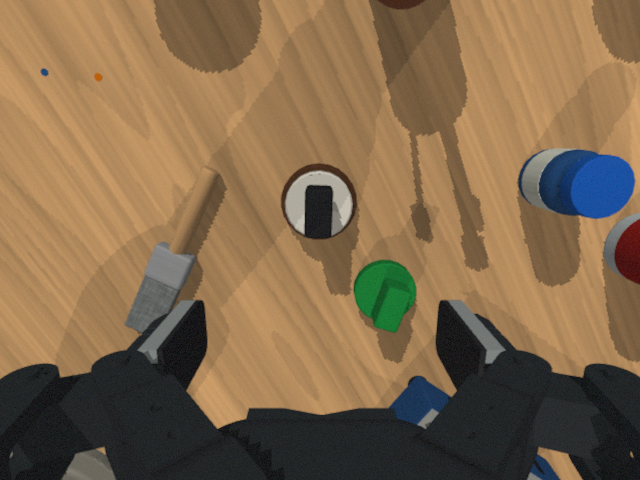

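View pics/w_disc_a.png

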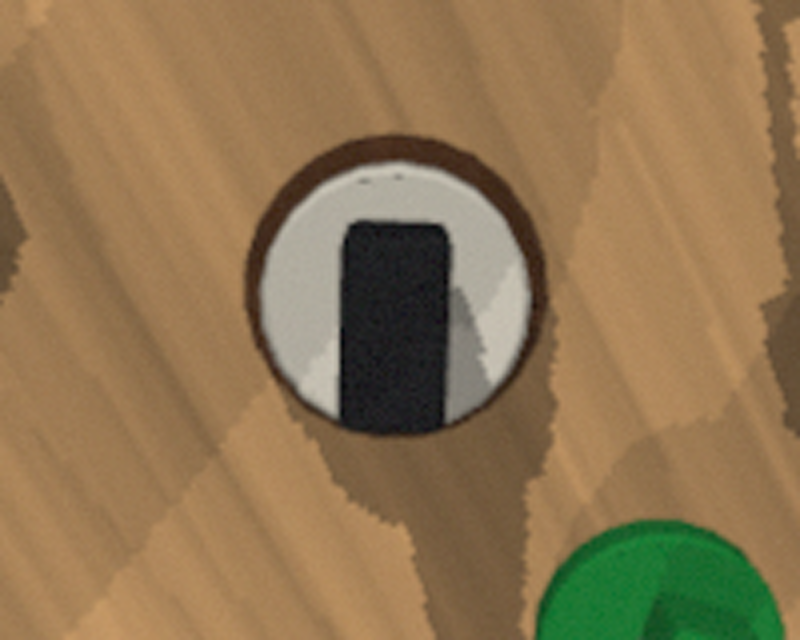

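Run:
```python
from h import *
s=monitor.sense(); T=wT(s); R=s["tcp_rot"]
A=lambda c,z: ray("wrist",(220+(c[0]-1.5)/4,130+(c[1]-1.5)/4),z,T)
tf=lambda p:(R.T@(p-s["ee_pos"]))*1000
# disc top rim z=.034 : ellipse extents
d=[A(c,.034) for c in [(260,290),(531,290),(396,162)]]; print("disc",d,np.linalg.norm(d[0]-d[1]))
r=[A(c,.016) for c in [(246,285),(547,285),(396,134),(396,437)]]; print("ring",np.mean(r,0),np.linalg.norm(r[0]-r[1]),np.linalg.norm(r[2]-r[3]))
h=[A(c,.078) for c in [(344,222),(449,222),(444,432),(340,432)]]; print("handle",np.mean(h,0),h,np.linalg.norm(h[0]-h[1]),np.linalg.norm(h[1]-h[2]))
for n,p in (("r",np.mean(r,0)),("h",np.mean(h,0)),("g",ray("wrist",(385,290),.018,T)),("gh",ray("wrist",(391,305),.06,T)),("gh_top",ray("wrist",(383,279),.06,T)),("ghl",ray("wrist",(375,322),.06,T))): print(n,tf(p))
for a,b in((1,2),(0,3)): print(np.degrees(np.arctan2(*(h[a]-h[b])[[1,0]])))
```

```text
disc [array([0.4729, 0.212 , 0.034 ]), array([0.5305, 0.181 , 0.034 ]), array([0.5163, 0.2232, 0.034 ])] 0.06544465225389953
ring [0.5008 0.1946 0.016 ] 0.07618184928861176 0.077184745895803
handle [0.501  0.1952 0.078 ] [array([0.5026, 0.2202, 0.078 ]), array([0.522 , 0.2098, 0.078 ]), array([0.4998, 0.17  , 0.078 ]), array([0.4798, 0.1808, 0.078 ])] 0.022068062438010683 0.0455288464890453
r [  5.3772  -2.0455 263.6873]
h [  5.9334  -2.0601 201.6865]
g [-89.863   68.8803 261.8511]
gh [-88.452   67.875  219.8487]
gh_top [-61.7958  59.0445 219.8086]
ghl [-106.4329   53.0823  219.8649]
60.7861472042315
60.04345332271085
```

Run:
```python
from h import *
bot.movel([.5009,.195,.16],down(60.4),v=.15); st(); bot.dwell(.3); st()
bot.movel([.5009,.195,.066],v=.1); bot.dwell(.2); st()
```

```text
t4.66 [0.5017 0.1952 0.1609] yaw60.38 F [-0.3345  0.2821  0.4924] M [ 0.0478 -0.0573  0.0003] g1.001 j7 -68.2
t4.96 [0.5012 0.1951 0.1606] yaw60.39 F [ 0.1759 -0.161   0.01  ] M [-0.0212  0.0061 -0.0158] g0.999 j7 -68.2
t6.25 [0.5013 0.1952 0.0666] yaw60.40 F [ 0.8592  0.0637 -0.1341] M [-0.022  -0.0018  0.0038] g0.998 j7 -73.5
```

Run:
```python
from h import *
bot.close(); st()
s=monitor.sense(); print(s['ee_pos'])
bot.movel([.5009,.195,.075],v=.05);bot.dwell(.2); st()
bot.movel([.5009,.195,.25],v=.2);bot.dwell(.3); st()
snap("wrist","w_held")
```

```text
t6.83 [0.5008 0.195  0.0661] yaw60.41 F [-0.3921 -1.2178  1.8477] M [-0.0686  0.1358  0.047 ] g0.275 j7 -73.5
[0.5008 0.195  0.0661]
t7.37 [0.5007 0.1948 0.0748] yaw60.40 F [-0.6031  0.1685 -2.1356] M [-0.0321 -0.0732 -0.0892] g0.276 j7 -73.0
t8.69 [0.5006 0.1949 0.2492] yaw60.41 F [ 0.3843  0.1207 -2.1369] M [ 0.0138  0.0445 -0.0122] g0.272 j7 -64.3
```

View pics/w_held.png

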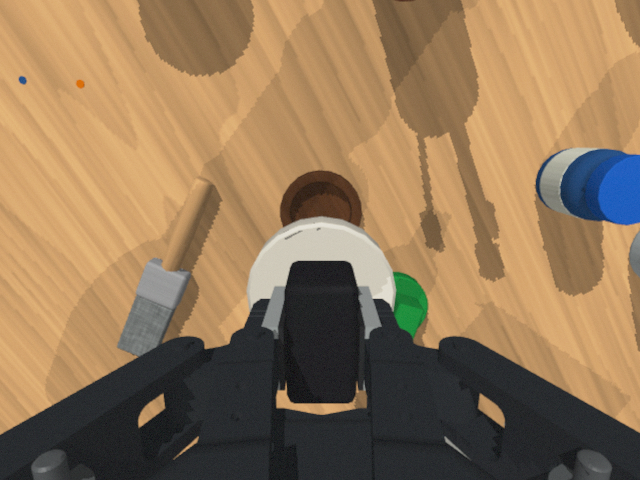

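Run:
```python
from h import *
bot.movel([.4942,-.0,.25],down(60.4),v=.25)
bot.movel([.4942,-.1833,.25],down(60.0),v=.25)
bot.movel([.4942,-.1833,.168],v=.1); bot.dwell(.2); st()
snap("wrist","w_over"); snap("side","s_over")
im=cv2.imread("pics/s_over.png"); cv2.imwrite("pics/s_over_a.png",cv2.resize(im[130:280,310:450],None,fx=4,fy=4,interpolation=cv2.INTER_CUBIC))
```

```text
t11.72 [ 0.4947 -0.1834  0.1687] yaw60.00 F [ 1.2687 -0.1653 -2.5815] M [ 0.0065 -0.0127 -0.0154] g0.268 j7 -21.4
```

View pics/w_over.png

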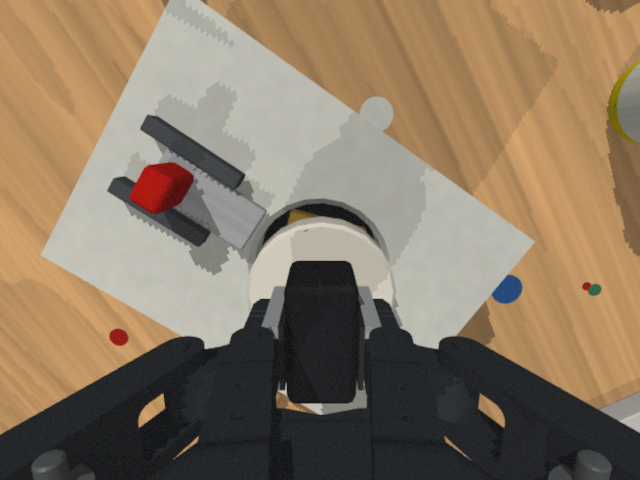

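View pics/s_over_a.png

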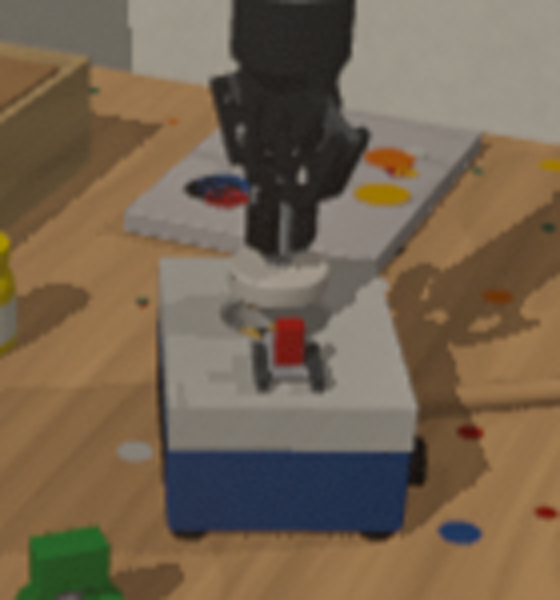

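Run:
```python
import cv2
im=cv2.imread("pics/w_over.png")
cv2.imwrite("pics/w_over_a.png",cv2.resize(im[185:305,235:410],None,fx=4.5,fy=4.5,interpolation=cv2.INTER_CUBIC))
```

```text
(no output)
```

View pics/w_over_a.png

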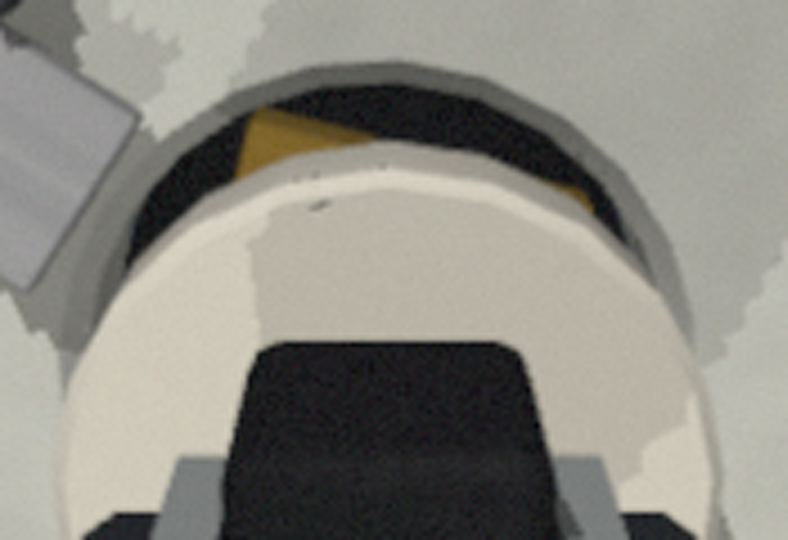

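Run:
```python
from h import *
from scipy.optimize import least_squares
T=np.array(vision.camera_model("wrist")["T_tool_cam"])
def fit(pts,z,r):
    P=np.array([ray("wrist",(235+(c[0]-1.75)/4.5,185+(c[1]-1.75)/4.5),z,T)[:2] for c in pts])*1000
    if r: f=lambda x:np.hypot(*(P-x[:2]).T)-r; s=least_squares(f,[0,0])
    else: f=lambda x:np.hypot(*(P-x[:2]).T)-x[2]; s=least_squares(f,[0,0,33])
    print(s.x,np.round(f(s.x),1))
zt=.1687
rim=[(215,110),(300,75),(390,62),(480,75),(570,115),(640,185),(690,300)]
low=[(395,85),(480,105),(560,150),(610,205),(650,270),(150,205),(220,118)]
top=[(150,255),(250,192),(390,170),(500,187),(600,235),(670,300),(80,360),(715,420)]
for r in(37.5,None): fit(rim,zt-.1,r)
for r in(34.5,None): fit(low,zt-.097,r)
for r in(33,None): fit(top,.032,r)
```

```text
[-0.6629 -0.2869] [-0.3 -0.3  0.1  0.2  0.5  0.  -0.6]
[ 1.1982  0.444  35.7965] [ 0.2 -0.2 -0.1 -0.1  0.2  0.  -0.1]
[-0.8141 -1.0235] [ 0.2 -0.  -0.1 -0.4 -0.  -1.2  1.1]
[ 0.7749 -0.7961 33.2093] [-0.1 -0.3 -0.2 -0.3  0.5 -0.7  1.1]
[-0.5076  0.3979] [ 0.1  0.3 -0.1 -0.1  0.2  0.4 -0.6 -0.7]
[ 0.5411  0.4959 32.1591] [ 0.3  0.2 -0.4 -0.3  0.1  0.5 -0.2 -0.3]
```

Run:
```python
from h import *
for z in (.155,.149,.145,.141,.138,.1355):
    bot.movel([.4938,-.1831,z],down(60),v=.04); bot.dwell(.1); s=st()
    if s["wrist_force"][2]>5: print("stop"); break
```

```text
t12.40 [ 0.4939 -0.1831  0.155 ] yaw60.00 F [-0.1349 -0.9414 -1.6598] M [-0.0169 -0.0142 -0.0115] g0.275 j7 -21.9
t12.80 [ 0.4938 -0.1831  0.149 ] yaw60.00 F [ 0.4295 -0.2699 -2.8279] M [-0.026  -0.0045  0.0486] g0.272 j7 -22.1
t13.15 [ 0.4938 -0.1831  0.145 ] yaw60.00 F [-0.1148 -0.5108 -2.4797] M [0.0652 0.0325 0.0323] g0.273 j7 -22.3
t13.50 [ 0.4938 -0.1831  0.1409] yaw60.00 F [ 0.7124 -0.1162 -1.9066] M [0.0068 0.0257 0.0071] g0.273 j7 -22.4
t13.85 [ 0.4943 -0.1832  0.1383] yaw60.00 F [ 1.0432  0.1308 -1.2801] M [-0.0703 -0.1991  0.0096] g0.272 j7 -22.5
t14.20 [ 0.4943 -0.1832  0.1359] yaw60.00 F [ 0.09   -0.4928  2.222 ] M [-0.0497 -0.2547  0.0122] g0.272 j7 -22.6
```

Run:
```python
from h import *
bot.movel([.4938,-.1831,.1325],down(60),v=.04); bot.dwell(.15); st()
for y in (57,54,51,49,47.5,46,45):
    bot.movel([.4938,-.1831,.1325],down(y),v=.04); bot.dwell(.15); s=st()
    if abs(s["wrist_torque"][2])>.4 : print("tq");break
    if s["wrist_force"][2]<-.5: print("drop?"); break
```

```text
t14.60 [ 0.4943 -0.1832  0.1328] yaw60.00 F [1.8007 0.3646 4.967 ] M [-0.0908 -0.4032  0.0527] g0.272 j7 -22.7
t15.00 [ 0.494  -0.1832  0.1326] yaw57.04 F [ 1.7271 -1.5669  3.581 ] M [-0.1888 -0.3776 -0.0182] g0.267 j7 -25.5
t15.40 [ 0.4938 -0.1831  0.1325] yaw54.05 F [ 1.6088 -0.095   4.3329] M [-0.1624 -0.3492 -0.0414] g0.272 j7 -28.3
t15.80 [ 0.4936 -0.1831  0.1324] yaw51.05 F [ 1.4095 -0.7298  4.1837] M [-0.1544 -0.1839 -0.0172] g0.273 j7 -31.1
t16.20 [ 0.4934 -0.1831  0.1319] yaw49.02 F [ 1.6853 -0.7902 -1.6679] M [-0.251  -0.4548 -0.1475] g0.267 j7 -32.9
drop?
```

Run:
```python
from h import *
for z in (.130,.128,.126,.124):
    bot.movel([.4938,-.1831,z],down(48),v=.03); bot.dwell(.15); s=st()
    if s["wrist_force"][2]>3: break
snap("side","s_in"); snap("wrist","w_in")
im=cv2.imread("pics/s_in.png"); cv2.imwrite("pics/s_in_a.png",cv2.resize(im[150:270,330:430],None,fx=5,fy=5,interpolation=cv2.INTER_CUBIC))
```

```text
t16.60 [ 0.4933 -0.183   0.13  ] yaw48.01 F [-0.7614  0.2078  2.4703] M [-0.0459  0.084   0.0018] g0.266 j7 -34.0
t17.00 [ 0.4934 -0.183   0.1279] yaw48.01 F [-2.3189  0.3143  2.0219] M [0.0592 0.3425 0.0323] g0.265 j7 -34.1
t17.40 [ 0.4936 -0.183   0.126 ] yaw48.00 F [-2.0534  1.1133  3.6957] M [ 0.1078  0.4783 -0.0427] g0.268 j7 -34.1
```

View pics/w_in.png

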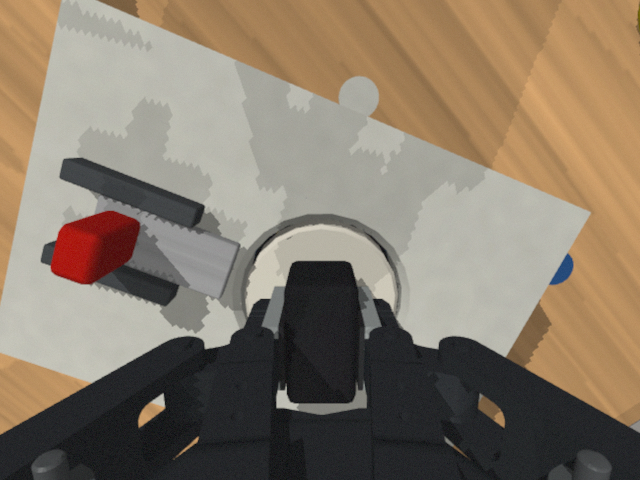

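View pics/s_in_a.png

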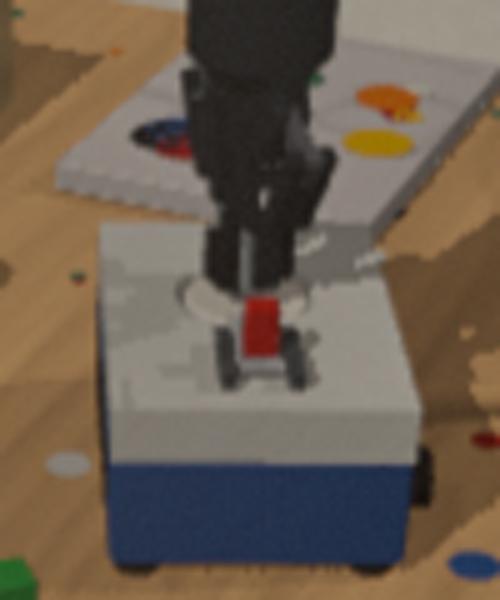

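Run:
```python
from h import *
bot.movel([.4935,-.183,.128],down(48),v=.03); bot.dwell(.1); st()
for y in (46.5,45):
    bot.movel([.4935,-.183,.128],down(y),v=.03); bot.dwell(.15); s=st()
    if abs(s["wrist_torque"][2])>.35: break
for z in (.126,.124,.122):
    bot.movel([.4935,-.183,z],down(y),v=.03); bot.dwell(.15); s=st()
```

```text
t17.85 [ 0.4936 -0.1831  0.128 ] yaw48.00 F [-1.8528  0.5968  3.0818] M [0.0208 0.3252 0.0084] g0.269 j7 -34.1
t18.25 [ 0.494  -0.183   0.1282] yaw46.52 F [-0.6739  1.0448  2.2818] M [ 0.0228  0.0423 -0.0382] g0.270 j7 -35.4
t18.65 [ 0.4939 -0.183   0.1282] yaw45.02 F [0.2443 0.0272 2.9213] M [ 0.0071 -0.1037 -0.0664] g0.271 j7 -36.8
t19.05 [ 0.4939 -0.183   0.1262] yaw45.01 F [1.2245 0.1663 2.7572] M [-0.0211 -0.3474  0.0153] g0.267 j7 -36.9
t19.45 [ 0.4939 -0.183   0.1242] yaw45.00 F [ 2.2396 -0.2037  3.8434] M [-0.0554 -0.4628 -0.0221] g0.267 j7 -37.0
t19.85 [ 0.4939 -0.183   0.1223] yaw45.01 F [1.6557 0.0498 4.4844] M [ 0.0492 -0.4514 -0.0236] g0.271 j7 -37.1
```

Run:
```python
from h import *
bot.movel([.4935,-.183,.129],v=.04); bot.dwell(.2); st()
bot.open_jaws(); st()
bot.movel([.4935,-.183,.28],v=.15); bot.dwell(.2); st()
s,im=snap("wrist","w_home")
snap("side","s_home")
cv2.imwrite("pics/w_home_a.png",cv2.resize(im[120:290,210:410,::-1],None,fx=4,fy=4,interpolation=cv2.INTER_CUBIC))
im=cv2.imread("pics/s_home.png"); cv2.imwrite("pics/s_home_a.png",cv2.resize(im[170:270,330:430],None,fx=6,fy=6,interpolation=cv2.INTER_CUBIC))
```

```text
t20.38 [ 0.4934 -0.183   0.1288] yaw45.00 F [ 2.4965 -0.5009  1.8319] M [-0.0658 -0.5397  0.0239] g0.271 j7 -36.8
t21.00 [ 0.4934 -0.183   0.1289] yaw45.00 F [-0.0011 -0.4581 -0.044 ] M [ 0.0068 -0.006  -0.0054] g1.004 j7 -36.8
t22.36 [ 0.4931 -0.1829  0.2791] yaw45.00 F [ 0.0264 -0.1738 -0.297 ] M [-0.0069  0.0241  0.0606] g1.001 j7 -32.8
```

View pics/w_home_a.png

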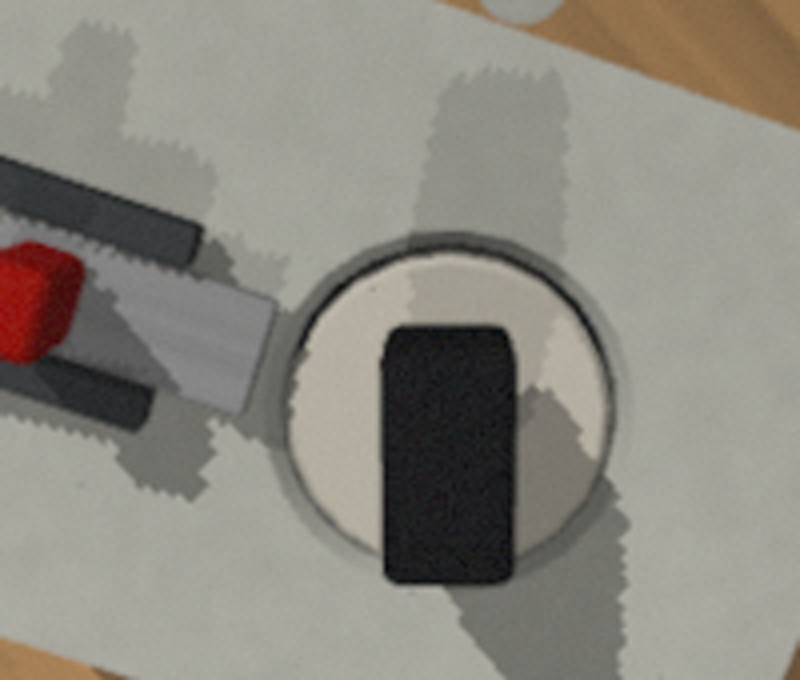

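View pics/s_home_a.png

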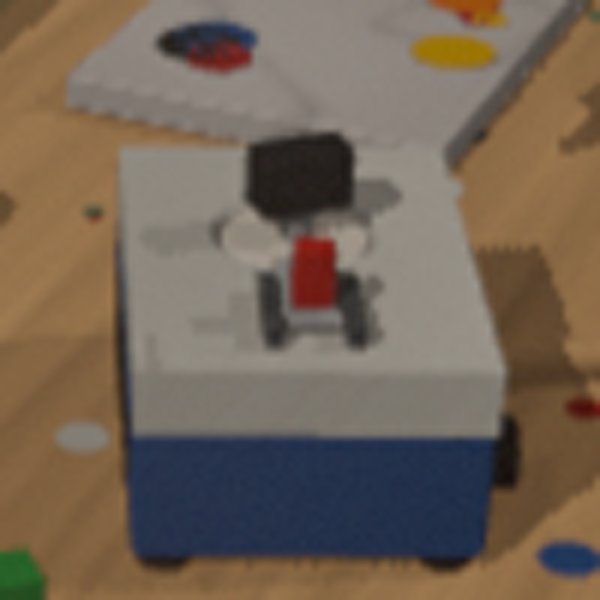

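Run:
```python
from h import *
bot.reach([.458,-.108,.25],down(115.6)); bot.dwell(.3); s=st(); print(s["joint_pos"])
s,im=snap("wrist","w_knob")
cv2.imwrite("pics/w_knob_a.png",cv2.resize(im[100:290,220:420,::-1],None,fx=4,fy=4,interpolation=cv2.INTER_CUBIC)[:600])
```

```text
t23.79 [ 0.4581 -0.1082  0.25  ] yaw115.57 F [-0.0718 -0.9775  0.2871] M [ 0.0272 -0.0137 -0.0044] g1.001 j7 30.6
[ 36.6687   5.5291 -30.3748 110.9161   3.0961  64.3359  30.6339]
```

View pics/w_knob.png

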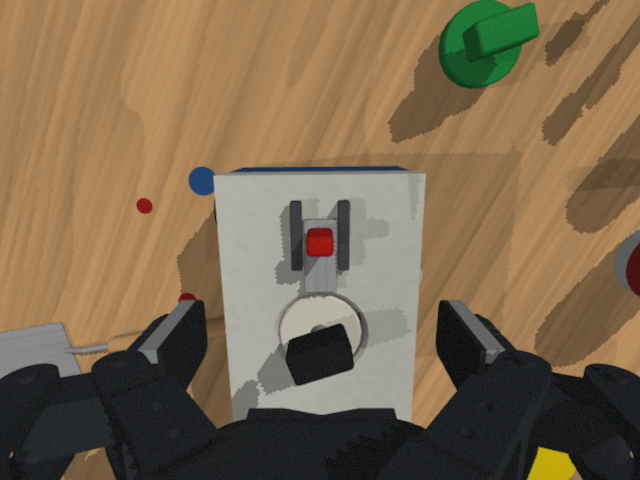

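View pics/w_knob_a.png

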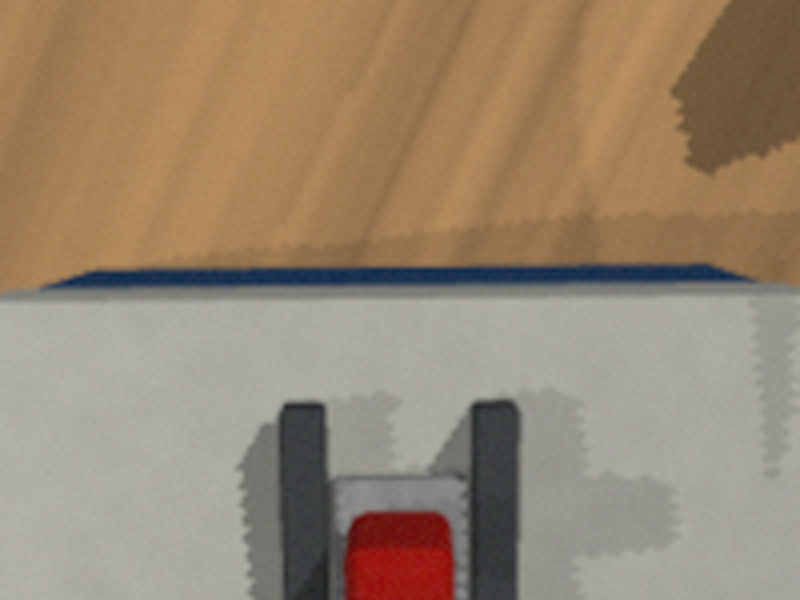

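Run:
```python
from h import *
s=monitor.sense(); T=wT(s); R=s["tcp_rot"]
for c in [(307,246),(333.3,246),(320,236),(320,256),(320,246)]:
    p=ray("wrist",c,.137,T); print(p,(R.T@(p-s["ee_pos"]))*1000)
for z in (.2,.133): 
  for d in (0,.024): print(bot.ik([.4576+.432*d,-.1074-.902*d,z],down(115.6)))
```

```text
[ 0.4501 -0.1122  0.137 ] [ -0.2366  -9.0176 113.0232]
[ 0.4652 -0.105   0.137 ] [ -0.2383   7.7206 113.0244]
[ 0.4547 -0.1027  0.137 ] [  6.316   -0.7372 113.0238]
[ 0.4604 -0.1147  0.137 ] [ -6.8828  -0.7505 113.0238]
[ 0.4575 -0.1087  0.137 ] [ -0.2374  -0.7438 113.0238]
[ 35.9355   8.6164 -30.4938 114.5947   5.1393  58.07    28.602 ]
[ 36.9293  10.2218 -29.5255 112.7604   5.8898  58.4577  30.3062]
[ 34.5554  13.8959 -30.0396 118.57     9.07    49.6976  24.9525]
[ 35.6693  15.3254 -29.0407 116.6723   9.6058  50.2523  26.9243]
```

Run:
```python
from h import *
R=down(115.6)
bot.movel([.4577,-.1085,.16],R,v=.12)
bot.movel([.4577,-.1085,.134],R,v=.06); bot.dwell(.2); st()
bot.close(); bot.dwell(.1); s=st()
p0=s["ee_pos"].copy()
for d in (.006,.012,.018,.022,.024,.0255,.027):
    bot.movel([.4577+.432*d,-.1085-.902*d,.134],R,v=.04); bot.dwell(.1); s=st()
    f=s["wrist_force"][:2]@np.array([-.432,.902]); print("d",(s["ee_pos"]-p0)[:2]@np.array([.432,-.902]),"f",f)
    if f>10: break
```

```text
t25.52 [ 0.458  -0.1085  0.1343] yaw115.60 F [ 0.2914 -1.0383  1.1675] M [-0.007   0.0683  0.0343] g1.001 j7 25.2
t26.25 [ 0.4574 -0.1088  0.1343] yaw115.60 F [-2.7983  0.1119  5.2942] M [-0.0956  0.6143  0.0502] g0.197 j7 25.2
t26.65 [ 0.4601 -0.1144  0.1342] yaw115.59 F [-3.1241 -1.3731  5.3354] M [-0.1592  0.4878  0.0831] g0.192 j7 25.7
d 0.006253896556915165 f 0.1110579087724219
t27.05 [ 0.4628 -0.1198  0.1343] yaw115.59 F [-2.2821 -0.8903  5.6552] M [-0.2414  0.4807  0.0696] g0.195 j7 26.2
d 0.012294367168478013 f 0.18283033922846265
t27.45 [ 0.4654 -0.1252  0.1343] yaw115.59 F [-1.1479 -0.6378  4.4737] M [-0.2216  0.4952  0.0792] g0.192 j7 26.7
d 0.018301622371977036 f -0.0794269942499602
t27.80 [ 0.4666 -0.1275  0.1342] yaw115.61 F [-3.6141  1.7533  7.7597] M [0.3048 0.8793 0.0944] g0.195 j7 27.0
d 0.020911163509687483 f 3.142796216090067
t28.15 [ 0.4666 -0.1276  0.1342] yaw115.65 F [-6.3895  4.3956 10.9172] M [1.068  1.3561 0.0784] g0.193 j7 27.1
d 0.021017750198290736 f 6.725109929759109
t28.50 [ 0.4667 -0.1277  0.1342] yaw115.68 F [-8.3895  7.7675 13.6699] M [1.6699 1.6715 0.0254] g0.195 j7 27.2
d 0.021116713761310545 f 10.630536121546164
```

Run:
```python
from h import *
R=down(115.6); d=.021
bot.movel([.4577+.432*d,-.1085-.902*d,.134],R,v=.04); bot.dwell(.15); st()
bot.open_jaws(); st()
bot.movel([.4577+.432*d,-.1085-.902*d,.26],R,v=.15); bot.dwell(.3); s=st()
s,im=snap("wrist","w_bolt"); snap("top","t_bolt")
cv2.imwrite("pics/w_bolt_a.png",cv2.resize(im[170:310,220:420,::-1],None,fx=4,fy=4,interpolation=cv2.INTER_CUBIC)[:600])
```

```text
t28.92 [ 0.4663 -0.1271  0.1342] yaw115.62 F [-3.2032  0.8     5.8823] M [0.1244 0.6672 0.0897] g0.193 j7 26.9
t29.59 [ 0.4668 -0.1274  0.134 ] yaw115.60 F [-0.5815 -0.3913  0.7291] M [-0.0374 -0.019  -0.005 ] g1.000 j7 26.9
t30.88 [ 0.4665 -0.1274  0.2594] yaw115.60 F [ 0.2271 -0.8288  0.0307] M [-0.0072 -0.0581  0.0258] g0.997 j7 32.4
```

View pics/w_bolt_a.png

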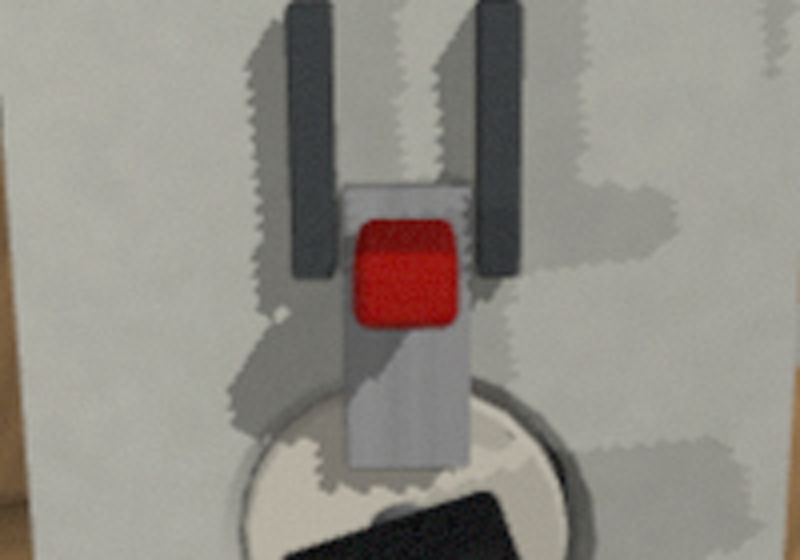

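View pics/w_bolt.png

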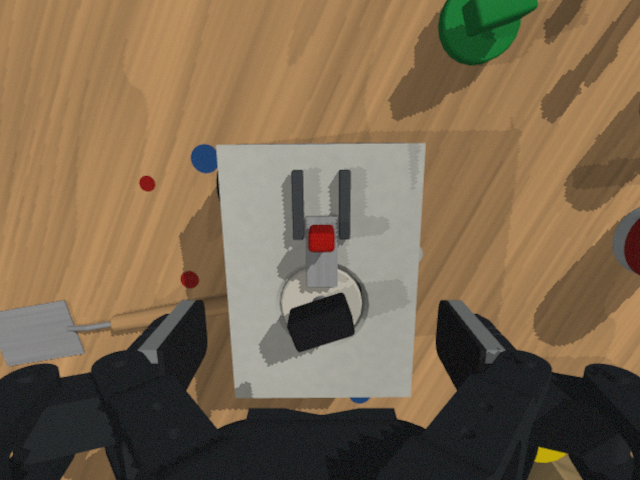

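View pics/t_bolt.png

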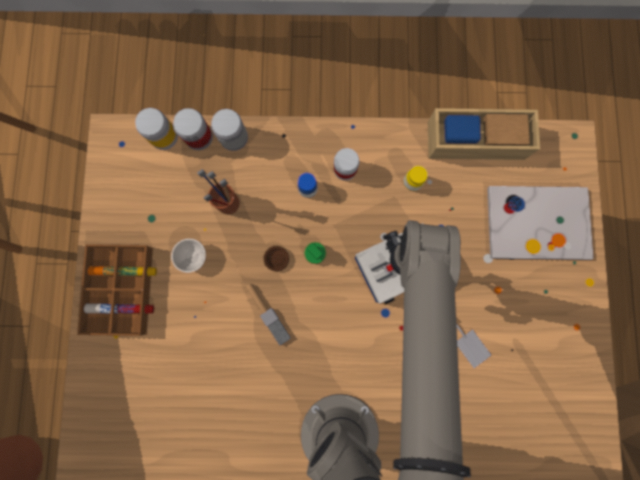

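Run:
```python
from h import *
s=monitor.sense(); T=wT(s); u=np.array([-.432,.902])
w=np.array([.4941,-.1836])
Y=lambda c,z: (ray("wrist",c,z,T)[:2]-w)@u*1000
print("front",Y((322,286.3),.1075),"knob faces",Y((321.5,231.5),.137),Y((321.5,251.5),.137),"backedge",Y((321,143.5),.1),"front edge",Y((321,397.5),.1))
```

```text
front 19.731705845878892 knob faces 69.58356237533684 55.928223552350374 backedge 125.26194212379505 front edge -84.3014528868314
```

Run:
```python
from h import *
R=down(115.6); w=np.array([.4941,-.1836]); u=np.array([-.432,.902])
P=lambda y,z: [*(w+u*y),z]
bot.movel(P(.088,.26),R,v=.2); bot.close()
bot.movel(P(.088,.16),R,v=.15); bot.movel(P(.088,.136),R,v=.08); bot.dwell(.2); st()
for y in np.arange(.086,.064,-.002):
    bot.movel(P(y,.136),R,v=.04); bot.dwell(.12); s=monitor.sense()
    f=s["wrist_force"]; print("%.4f"%y,"act %.4f"%((s["ee_pos"][:2]-w)@u),"f %.1f"%(f[:2]@u),f)
    if f[:2]@u>14: break
```

```text
t33.49 [ 0.4565 -0.1043  0.1365] yaw115.60 F [-0.6101 -0.8039 -0.7236] M [ 0.0249 -0.0192 -0.0488] g-0.002 j7 24.8
0.0860 act 0.0860 f -0.5 [-0.8931 -0.9775  0.3597]
0.0840 act 0.0841 f 0.5 [-0.8446  0.1372  0.5965]
0.0820 act 0.0820 f -0.1 [-0.189  -0.1554 -0.288 ]
0.0800 act 0.0801 f -0.8 [ 1.2594 -0.2872 -0.379 ]
0.0780 act 0.0798 f 5.6 [-2.3246  5.1287  1.8003]
0.0760 act 0.0797 f 10.5 [-5.0677  9.1584  7.2188]
0.0740 act 0.0796 f 13.7 [-8.4648 11.1025 10.433 ]
0.0720 act 0.0795 f 18.8 [-10.5452  15.7974  13.214 ]
```

Run:
```python
from h import *
R=down(115.6); w=np.array([.4941,-.1836]); u=np.array([-.432,.902])
P=lambda y,z: [*(w+u*y),z]
bot.movel(P(.086,.136),R,v=.06); bot.movel(P(.086,.28),R,v=.15); bot.open_jaws()
bot.movel(P(.045,.28),R,v=.15); bot.dwell(.2); st()
s,im=snap("wrist","w_fin"); snap("side","s_fin")
T=wT(s); print("ok")
```

```text
t39.33 [ 0.4744 -0.142   0.28  ] yaw115.68 F [-0.5582  0.4029  0.2819] M [ 0.0118 -0.0371 -0.0305] g0.999 j7 33.9
ok
```

View pics/w_fin.png

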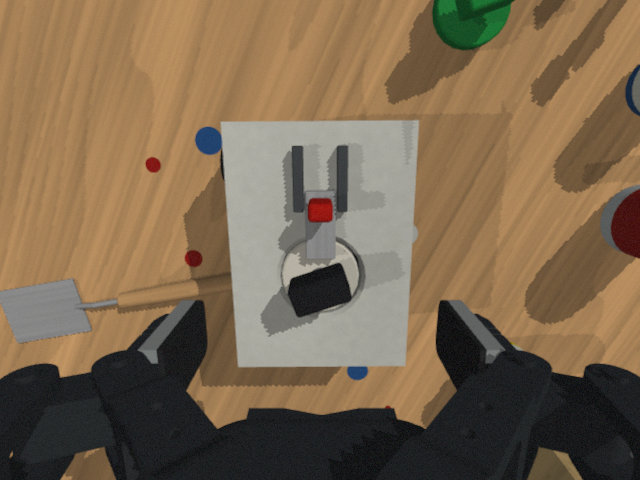

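View pics/s_fin.png

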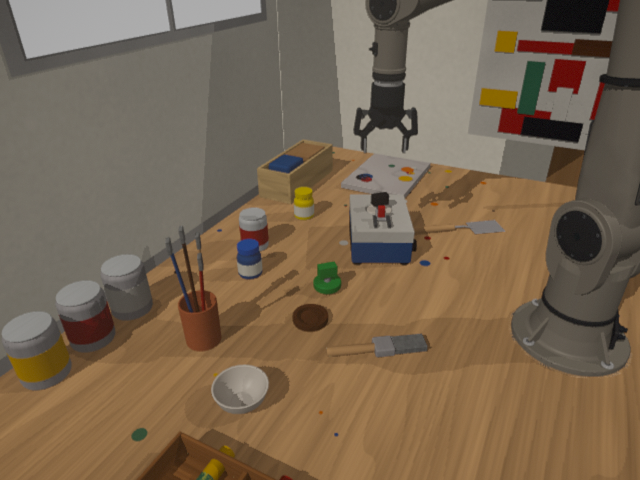

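The final wrist view shows the disc seated at (322,272), with the bolt plate over its edge and its front end at row 258. The gripper is clear of everything, and in the side view the other things stand where they were.

Run:
```python
from h import *
ticket.close_job(); st()
```

```text
the job is handed in; nothing more can be done
the job is handed in; nothing more can be done
```

The job is done and handed in at about 39 s. The white disc is home in the mill, the locking bolt is in over its edge, and the gripper is open and clear.

- **Disc:** I gripped it by the black handle and set it on the hub about 15° off the slots. Turned under about 5 to 7 N, it dropped in at about 49° and I eased it to 45°. Pressing to the full-home height gave roughly the expected spring force. The picture after letting go showed it level and slightly below the deck.
- **Bolt:** I slid it in by the knob until it stopped, let go, then pushed it from behind with closed fingers. It did not move further at 19 N.
- **Disagreement:** the bolt moved only about 21 mm, not the full 24. The knob was about 1.5 mm inside its fully open position in my first measurement. It ended 61.8 mm from the well centre by contact, or about 62.7 mm in the picture, against 61 expected. I took this to be the real stop, with the bolt not starting fully open. The plate now covers about 13 to 15 mm of the disc, with 15 expected.
- **Bystanders:** the last side and top pictures show the other things where they were.

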